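# Open the long drill-bit case

## Robot

A 6-joint arm with a two-finger parallel gripper is mounted at the origin on a cart in front of the work surface, level with it; the furniture and walls round the work are solid. World frame = base frame: x ahead of the robot, y to its left, z up, the work surface at z = 0. Lengths are in mm, angles in rad, forces in N, time in s.
With the tool pointing down it reaches from about 275 to 775 mm from the base axis. Payload 14.6 kg.
Tool frame: the origin (TCP) lies midway between the tips of the shut fingers; the grasp point (between the pads) lies 19 mm behind it; z points along the fingers, y is the line along which they close (so a half turn about z gives the same grasp; the last joint's range is limited). The gripper opens to 85 mm and grips with 20 to 120 N. Pads are 22 mm wide; open, the fingers measure 114 mm over their backs; the gripper's body (76 mm by 85 mm) begins 54 mm behind the grasp point. The pads swing forward as they close: fully open they stand 13 mm farther back than shut.
Start: joints at [1.179, 0.263, -0.048, 1.259, 0, 1.415], TCP at [123.166, 510.351, 231.278] pointing down, gripper open.
Joint ranges: [-2.65, 2.65], [-0.89, 1.7], [-1.18, 1.37], [-2.13, 2.11], [-1.35, 1.29], [-3.14, 3.14]. Speed limits (rad/s): [1.89, 1.89, 2.57, 2.79, 3.14, 3.14].

## Interface

Orientations are given as a rotation vector (axis times angle).
In Python, from station import ctrl, vision gives the robot as it stands.
- The arm moves only by the shell command python3 -m creep 'ROWS' [FORCE]. ROWS is JSON, a list that holds one entry, the list of rows, each a list of 7 numbers: the turn, a rotation vector about the tool's x, y, z in degrees, then the shift along the tool's x, y, z in mm, then the opening, from 0 (shut) to 1 (fully open). In form: [[[ax, ay, az, dx, dy, dz, hand], ...]]. A call has 1 to 20 rows; each row is the pose to reach, as a shift and turn from the pose commanded when the call began, along the tool's axes at that moment; what a row does not reach only later rows make up. A row lasts 1/10 s, in which the tool goes at most 50 mm and 8.59 degrees, less where a joint would pass 70% of its speed; a pose out of reach is approached as far as the arm can. A call with a gripper value outside its range is refused whole. The fingers move at their own pace and stop on an object; FORCE is the grip in N (left out, the last holds). Time passes only in rows, so rows that repeat a pose let the fingers close. It gives the time, the measured TCP pose, the force, the opening and the grip force at its end, in the units of the state.
- ctrl.observe(): the state, without advancing time (a new reading comes with each control period).
- vision.grab_frame(name): name is "side" or "top"; returns (picture, depth): 384x512x3 uint8, red, green, blue; 384x512 float32, mm along the optical axis (not along the pixel's ray), 0 where there is no reading.
- vision.calibration(name): a dict with "fx", "fy", "cx", "cy" (pixels), "view" (4x4, takes a point from world to camera coordinates). Camera axes: x right, y down, z forward; pixel columns grow to the right and rows downward; lengths in mm; the calibration is good to about 2 mm. A picture is of the moment at which its call begins. calibration takes no time and is no camera call.
- ctrl.sign_off(): hands the job in; it is judged then, once.
The state is a dict: "t": time; "q": joint angles; "dq": joint speeds; "joint_efforts": joint torques, N m; "ee_pos": TCP position; "tool_rot": TCP orientation; "force": force on the tool from outside, world axes, zero at the start; "ft_torque": the same for the moment, N m; "finger_gap": opening from 0.0 (shut) to 1.0 (fully open); "grasp_force": force on a finger pad.
Only numpy, scipy, OpenCV 4.12 (cv2) and the standard library are available. Lean on these libraries where they do the work, as an engineer would, in place of code of your own. Each camera call takes 0.05 s, during which the arm holds its last target. There are 200 camera calls.

## Task

Open the longer of the two drill-bit cases so that the bits can be reached: press the release tab in its cover down and, keeping it held down, slide the cover away from you to fully open, then let the tab go. Leave the shorter case shut.

Things in the scene. Friction and masses are not known exactly. Their poses are not given: they have to be found in the camera images.
- long_case: The LONG case: flat grey plastic box 200 x 86 x 42 mm (along x, y, z), fixed to the bench; origin under its centre. x = opening direction, away from the robot within 17 degrees; y left, z up. Behind its tab a grey thumb ridge, part of the cover, stands across it: 44 mm wide, 8 thick, near face 24 mm in +x from the tab's centre, top 53 mm above the bench. The rest lies below 43 mm.
- long_tab_top (a point): Centre of the top of the long case's release tab, moving with it; axes as the case. The tab is a black flat-topped push pad, 44 mm along the case by 40 mm across, set in the cover 42 mm from the case's end nearest the robot. At rest its top is 50 mm above the bench, 11 mm above the cover. A fingertip on the pressed tab can push against the ridge beyond it.
- long_tab (a joint): How far the long case's tab is pressed, m: 0 up, 0.008 fully down. Moves straight down against a spring, 2 N at first, 4.6 N fully down, and rises when let go. The latch is free beyond 0.004; with the tab higher the cover is blocked after 3 mm of travel. The tab moves with the cover.
- long_cover (a joint): How far the long case's cover has slid open along +x, m: 0 shut, 0.090 fully open (end stop). Slides in rails, friction 1 to 2 N, stays where it is left.
- short_cover (a joint): The cover of the SHORT case, a bystander: 0 shut, 0.050 open (m). Same make, material, width, tab and ridge as the long one, its tab too 42 mm from its near end, but only 130 mm long. The cases stand side by side, their centres 0.16 to 0.33 m apart; either may be the left one.

How it is judged (in metres and radians):
On the way:
1. the long case's tab is held down (at least 4 mm) while its cover is slid past 30 mm (value of joint long_tab above 0.004 m and value of joint long_cover above 0.03 m), for 0.05 s.
At the end, for the whole second after the job is handed in: The long case's cover stands open by at least 78 of its 90 mm and is at rest, its tab is up again (less than 2 mm down), and the short case's cover is shut (within 4 mm) (value of joint long_cover above 0.078 m and value of joint long_tab below 0.002 m and velocity of joint long_cover below 0.01 m/s and value of joint short_cover below 0.004 m); the robot touches nothing.
It fails at once if the short case's cover is slid open by more than 10 mm (value of joint short_cover above 0.01 m).
It fails at once if the long case's latch is forced: its cover passes 10 mm with the tab not pressed (value of joint long_cover between 0.01 and 0.016 m and value of joint long_tab below 0.002 m).
It also fails if it takes over 32 s, if anything falls off the work surface, if the arm or the gripper's body presses on something with over 40 N, if the wrist force passes 120 N, or if a joint passes its speed limit or range.

## Working session

There is one attempt and no reset: what is moved stays moved. The work goes in short steps, Python scripts to look and compute and a shell command to move; the robot and the scene stay as the last step left them, time stands still between calls to the robot, and variables do not carry over. Pictures are saved under pics/ and viewed, at most 10 in all, crops included, and the job is handed in when it is done.

```bash
mkdir -p pics; python3 - <<'E'
from station import ctrl, vision
import cv2, numpy as np
s=ctrl.observe(); print(s['t'],s['ee_pos'],s['tool_rot'],s['finger_gap'],s['force'])
for n in ('top','side'):
    p,d=vision.grab_frame(n); cv2.imwrite(f'pics/{n}0.png',p[:,:,::-1]); np.save(f'pics/{n}0.npy',d)
    print(n,vision.calibration(n))
E
```

```text
0.0 [123.0550105  510.09818128 230.83205317] [-3.71063112e-01 -3.11931622e+00  1.58221330e-03] 0.9977579916708168 [0.01071124 0.2429612  1.05433951]
top {'fx': 432.25901670265876, 'fy': 432.25901670265876, 'cx': 248.61229762536465, 'cy': 193.06623794184608, 'view': array([[-6.44645020e-03, -9.99593906e-01, -2.77572713e-02,
        -1.39115045e+02],
       [-9.83374698e-01,  1.13743847e-02, -1.81231416e-01,
         5.53028719e+02],
       [ 1.81473541e-01,  2.61274990e-02, -9.83048680e-01,
         8.35911987e+02],
       [ 0.00000000e+00,  0.00000000e+00,  0.00000000e+00,
         1.00000000e+00]])}
side {'fx': 359.9578031701802, 'fy': 359.9578031701802, 'cx': 258.4369553308991, 'cy': 187.23537378688297, 'view': array([[ 6.54403739e-01, -7.56018924e-01, -1.38251040e-02,
        -4.49736383e+02],
       [-3.95869755e-01, -3.26969306e-01, -8.58124822e-01,
         2.16483054e+02],
       [ 6.44238220e-01,  5.67033032e-01, -5.13254962e-01,
         6.23021580e+02],
       [ 0.00000000e+00,  0.00000000e+00,  0.00000000e+00,
         1.00000000e+00]])}
```

View pics/top0.png

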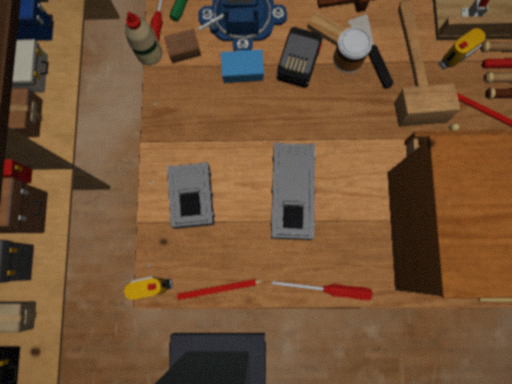

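The top view shows the short case on the left (about 190,195) and the long case on the right (about 293,191). The long case's tab is at about (293,216). A wall or box stands to the right, from about x=390. Next I'll enlarge it.

```bash
python3 - <<'E'
import cv2
p=cv2.imread('pics/top0.png')[130:255,220:340]
cv2.imwrite('pics/crop.png',cv2.resize(p,None,fx=4.8,fy=4.8,interpolation=cv2.INTER_CUBIC))
E
```

```text
(no output)
```

View pics/crop.png

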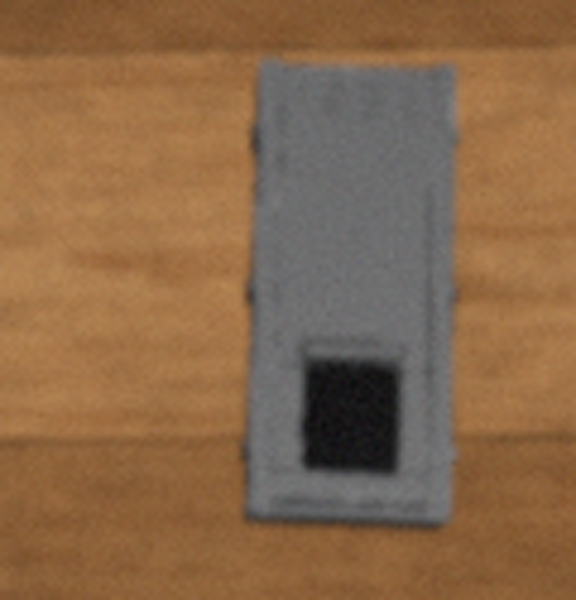

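View pics/side0.png

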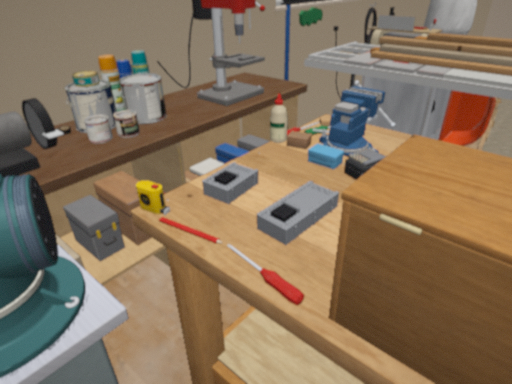

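The crop shows the tab corners at about (306,362), (400,362), (397,471) and (303,469), with the ridge just beyond it. The case's top outline is (258,63)–(455,66)–(450,522)–(247,518). The side view confirms the long case is next to a tall cabinet on its right.

```bash
cat > h.py <<'E'
import numpy as np
from station import vision
from scipy.spatial.transform import Rotation as R
def ray(n,u,v,z):
    c=vision.calibration(n);V=c['view'];Rm=V[:3,:3];o=-Rm.T@V[:3,3]
    d=Rm.T@np.array([(u-c['cx'])/c['fx'],(v-c['cy'])/c['fy'],1]); return o+d*(z-o[2])/d[2]
def pt(n,u,v,d):
    c=vision.calibration(n);V=c['view']
    return V[:3,:3].T@(np.array([(u-c['cx'])/c['fx'],(v-c['cy'])/c['fy'],1])*d-V[:3,3])
E
python3 - <<'E'
from h import *
from station import ctrl
f=lambda x,y,z:ray('top',220+x/4.8,130+y/4.8,z)
T=np.array([f(306,362,50),f(400,362,50),f(397,471,50),f(303,469,50)]);C=np.array([f(258,63,41),f(455,66,41),f(450,522,41),f(247,518,41)])
print(T.round(1),T.mean(0)); print(C.round(1),C.mean(0))
for a in (C[0]-C[3],C[1]-C[2],T[0]-T[3],T[1]-T[2]): print(np.degrees(np.arctan2(a[1],a[0])))
D=np.load('pics/top0.npy')
for u,v in ((293,216),(293,180),(425,215),(440,215),(470,215),(440,285),(440,140),(418,142)): print(u,v,pt('top',u,v,D[v,u]).round(1))
s=ctrl.observe();print(R.from_rotvec(s['tool_rot']).as_matrix().round(4))
E
```

```text
[[ 525.2 -215.2   50. ]
 [ 524.8 -254.8   50. ]
 [ 478.7 -252.2   50. ]
 [ 479.9 -213.    50. ]] [ 502.16617028 -233.80805589   50.        ]
[[ 659.5 -197.5   41. ]
 [ 656.8 -283.5   41. ]
 [ 458.  -274.7   41. ]
 [ 460.4 -189.5   41. ]] [ 558.66338812 -236.29757112   41.        ]
-2.304117111178578
-2.5555564569890903
-2.7964153489470056
-3.2326580540794363
293 216 [ 503.7 -233.5   48.1]
293 180 [ 579.6 -236.    41. ]
425 215 [ 483.8 -440.9  197.4]
440 215 [ 476.9 -444.1  249.3]
470 215 [ 476.3 -488.8  251. ]
440 285 [ 371.4 -436.8  244.7]
440 140 [ 597.  -454.4  249.1]
418 142 [ 637.7 -473.6  105.9]
[[-9.721e-01  2.346e-01 -3.000e-04]
 [ 2.346e-01  9.721e-01 -9.000e-04]
 [ 1.000e-04 -9.000e-04 -1.000e+00]]
```

```bash
python3 -m creep '[[[0,0,-11,-551,-633,100,0],[0,0,-11,-551,-633,100,0],[0,0,-11,-551,-633,100,0],[0,0,-11,-551,-633,100,0],[0,0,-11,-551,-633,100,0],[0,0,-11,-551,-633,100,0],[0,0,-11,-551,-633,100,0],[0,0,-11,-551,-633,100,0],[0,0,-11,-551,-633,100,0],[0,0,-11,-551,-633,100,0],[0,0,-11,-551,-633,100,0],[0,0,-11,-551,-633,100,0],[0,0,-11,-551,-633,100,0],[0,0,-11,-551,-633,100,0],[0,0,-11,-551,-633,100,0],[0,0,-11,-551,-633,100,0],[0,0,-11,-551,-633,100,0],[0,0,-11,-551,-633,100,0],[0,0,-11,-551,-633,100,0],[0,0,-11,-551,-633,100,0]]]' 20; python3 - <<'E'
from h import *
from station import ctrl
s=ctrl.observe();print(s['t'],s['ee_pos'],s['q'],s['finger_gap'],s['force']);print(R.from_rotvec(s['tool_rot']).as_matrix().round(4))
E
```

```text
t: 2.1
ee_pos: [509.7, -233.3, 131.1]
tool_rot: [-0.07, -3.14, -0.001]
force: [0.3, 0.8, 0.5]
finger_gap: -0.002
grasp_force: 0.0
2.1 [ 509.67111783 -233.33231834  131.08534392] [-5.74794691e-01  3.72183830e-01 -1.64358427e-01  1.03544662e+00
  1.83301761e-04 -5.30088931e-01] -0.002225443563661756 [0.25181765 0.78799802 0.544302  ]
[[-9.99e-01  4.47e-02 -9.00e-04]
 [ 4.47e-02  9.99e-01  8.00e-04]
 [ 9.00e-04  8.00e-04 -1.00e+00]]
```

```bash
python3 -m creep '[[[0,0,0,0,0,30,0],[0,0,0,0,0,55,0],[0,0,0,0,0,70,0],[0,0,0,0,0,76,0],[0,0,0,0,0,76,0],[0,0,0,0,0,76,0]]]'; python3 - <<'E'
from station import vision
import cv2,numpy as np
a,_=vision.grab_frame('side');b,_=vision.grab_frame('top')
f=lambda p,x,y:cv2.resize(p[y:y+90,x:x+100,::-1],(400,360),interpolation=cv2.INTER_CUBIC)
cv2.imwrite('pics/c1.png',np.hstack([f(a,245,160),f(b,245,165)]))
E
```

```text
t: 2.7
ee_pos: [510.6, -233.9, 56.3]
tool_rot: [0.069, 3.14, -0.001]
force: [1.1, -0.5, -0.6]
finger_gap: -0.0
grasp_force: 0.0
```

View pics/c1.png

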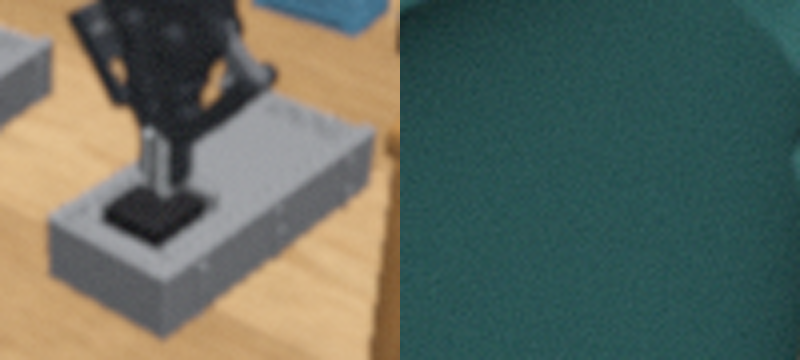

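In the side crop the closed fingertips are just above the far half of the long case's tab (tip at about 168,195 in the crop), near the ridge. The top view is blocked by the arm. Next is the press.

```bash
python3 -m creep '[[[0,0,0,0,0,4,0],[0,0,0,0,0,8,0],[0,0,0,0,0,12,0],[0,0,0,0,0,12,0],[0,0,0,0,0,12,0]]]'
```

```text
t: 3.3
ee_pos: [510.6, -234.4, 43.4]
tool_rot: [0.07, 3.14, -0.0]
force: [2.2, -0.7, 4.1]
finger_gap: 0.0
grasp_force: 1.9
```

```bash
python3 -m creep '[[[0,0,0,-4,0,0,0],[0,0,0,-8,0,0,0],[0,0,0,-14,0,0,0],[0,0,0,-20,0,0,0],[0,0,0,-26,0,0,0],[0,0,0,-32,0,0,0],[0,0,0,-38,0,0,0],[0,0,0,-44,0,0,0],[0,0,0,-50,0,0,0],[0,0,0,-50,0,0,0]]]'
```

```text
t: 4.3
ee_pos: [561.3, -236.6, 43.3]
tool_rot: [0.07, 3.14, -0.0]
force: [1.1, -3.0, 4.3]
finger_gap: -0.003
grasp_force: 1.9
```

```bash
python3 -m creep '[[[0,0,0,-6,0,0,0],[0,0,0,-12,0,0,0],[0,0,0,-18,0,0,0],[0,0,0,-24,0,0,0],[0,0,0,-30,0,0,0],[0,0,0,-34,0,0,0],[0,0,0,-37,0,0,0],[0,0,0,-40,0,0,0],[0,0,0,-42,0,0,0],[0,0,0,-42,0,0,0]]]'
```

```text
t: 5.3
ee_pos: [602.3, -238.2, 43.2]
tool_rot: [-0.07, -3.141, -0.001]
force: [-1.6, 0.3, 4.0]
finger_gap: 0.001
grasp_force: 2.0
```

Shift so far is 92 mm. I'll ease on until the end stop shows in the force.

```bash
python3 -m creep '[[[0,0,0,-1,0,0,0],[0,0,0,-2,0,0,0],[0,0,0,-3,0,0,0],[0,0,0,-3,0,0,0]]]'; python3 - <<'E'
from station import vision
import cv2,numpy as np
a,_=vision.grab_frame('side')
cv2.imwrite('pics/c2.png',cv2.resize(a[140:260,230:390,::-1],(800,600),interpolation=cv2.INTER_CUBIC))
E
```

```text
t: 5.7
ee_pos: [605.2, -238.4, 43.3]
tool_rot: [-0.07, -3.141, -0.0]
force: [-2.9, -0.1, 4.2]
finger_gap: 0.002
grasp_force: 2.0
```

View pics/c2.png

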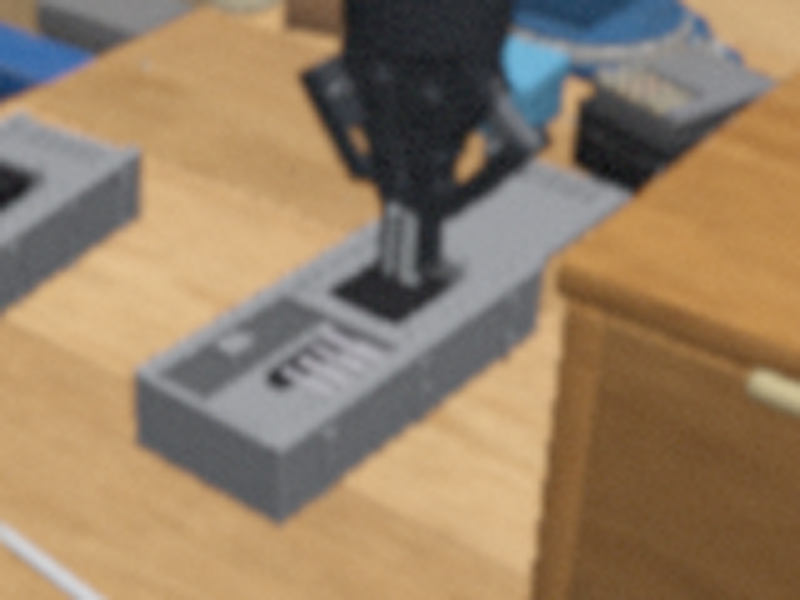

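The long case's cover has slid well back: the bits show at about (330,365), and the tip is on the tab at about (405,275). I'll push a few mm further to find the stop.

```bash
python3 -m creep '[[[0,0,0,-1,0,0,0],[0,0,0,-2,0,0,0],[0,0,0,-3,0,0,0],[0,0,0,-3,0,0,0]]]'
```

```text
t: 6.15
ee_pos: [606.0, -238.5, 43.2]
tool_rot: [-0.071, -3.137, 0.0]
force: [-16.7, 0.5, 12.3]
finger_gap: 0.002
grasp_force: 9.7
```

The force has risen to about 17 N, so this is the end stop. I'll back off from the ridge a little, then lift straight up.

```bash
python3 -m creep '[[[0,0,0,2,0,0,0],[0,0,0,3,0,0,0],[0,0,0,3,0,-5,0],[0,0,0,3,0,-15,0],[0,0,0,3,0,-50,0],[0,0,0,3,0,-100,0],[0,0,0,3,0,-150,0],[0,0,0,103,0,-150,0],[0,0,0,153,0,-150,0],[0,0,0,203,0,-150,0],[0,0,0,203,0,-150,0],[0,0,0,203,0,-150,0],[0,0,0,203,0,-150,0],[0,0,0,203,0,-150,0]]]'; python3 - <<'E'
from station import vision
import cv2,numpy as np
a,d=vision.grab_frame('side')
cv2.imwrite('pics/c3.png',cv2.resize(a[140:260,200:360,::-1],(800,600),interpolation=cv2.INTER_CUBIC))
E
```

```text
t: 7.55
ee_pos: [406.4, -230.0, 193.8]
tool_rot: [0.07, 3.14, -0.001]
force: [0.6, -0.2, 0.3]
finger_gap: 0.003
grasp_force: 0.0
```

View pics/c3.png

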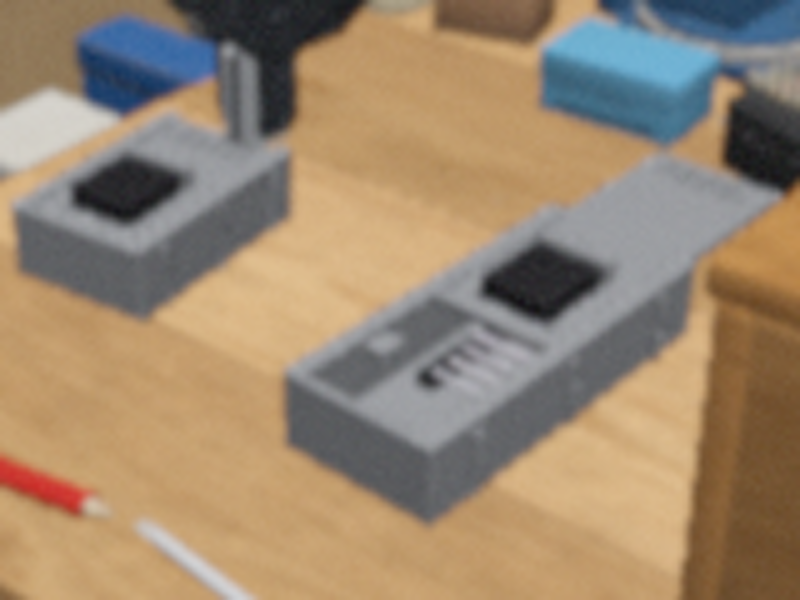

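The cover stands open with the tab up at about (545,280), the short case is shut, and the gripper is clear. One quick numeric check of the tab position, then I hand in.

```bash
python3 - <<'E'
from h import *
from station import ctrl
p=ray('side',200+544/5,140+275/5,50);q=ray('side',283.5,211.5,50);print(p, p[0]-502.2)
if p[0]-502.2>82: print(ctrl.sign_off())
E
```

```text
[ 590.91175466 -240.1075599    50.        ] 88.71175466325207
the job is handed in; nothing more can be done
None
```

The long case is open: the cover is at its end stop (about 89 mm by camera), the tab is up again, the short case is shut, the robot is clear, and the job was handed in at about 8 s.

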